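Shut the tea chest

ROBOT

A 6-joint arm with a two-finger parallel gripper is mounted at the origin on the work surface. World frame = base frame: x ahead of the robot, y to its left, z up, the work surface at z = 0. Lengths are in m, angles in rad, forces in N, time in s.
With the tool pointing down it reaches from about 0.325 to 0.9 m from the base axis. Payload 6.1 kg.
Tool frame: the origin (TCP) lies midway between the tips of the shut fingers; the grasp point (between the pads) lies 19 mm behind it; z points along the fingers, y is the line along which they close (so a half turn about z gives the same grasp; the last joint's range is limited). The gripper opens to 85 mm and grips with 20 to 120 N. Pads are 22 mm wide; open, the fingers measure 114 mm over their backs; the gripper's body (76 mm by 85 mm) begins 54 mm behind the grasp point. The pads swing forward as they close: fully open they stand 13 mm farther back than shut.
Start: joints at [-1.328, 0.22, 1.526, -0, 1.395, -0.126], TCP at [0.225, -0.583, 0.231] pointing down, gripper open.
Joint ranges: [-2.98, 2.98], [-0.91, 2.08], [0.09, 2.57], [-1.24, 4.39], [0.2, 2.65], [-2.68, 2.68]. Speed limits (rad/s): [2.57, 2.57, 3.01, 3.14, 3.14, 3.14].

INTERFACE

Orientations are given as [roll, pitch, yaw] about the fixed x, y, z axes, in that order (R = Rz(yaw) Ry(pitch) Rx(roll)).
In Python, from plant import movep, move_l, set_joints, gripper_to, hold, inverse_kinematics, observe, get_image, get_calibration, Unreachable, job_done gives the robot as it stands. Calls block until the motion is done:
- movep(position, orientation): joint-space move of the TCP to a pose.
- move_l(position, feed=0.15, rotation=None, max_force=None): straight line of the TCP; rotation=None keeps the orientation; feed is the mean speed in m/s. With max_force (N) it stops when the force on the tool has changed by that much, and returns True; else False.
- set_joints(angles): joint-space move.
- gripper_to(opening, f_grip=None): finger opening in m; f_grip is the grip in N (None keeps the last); returns when the fingers have stopped.
- hold(seconds).
- inverse_kinematics(position, orientation): joint angles nearest the present ones, or None.
- observe(): the state.
- get_image(name): name is "scene" or "top"; returns (picture, depth): 480x640x3 uint8, red, green, blue; 480x640 float32, m along the optical axis (not along the pixel's ray), 0 where there is no reading.
- get_calibration(name): a dict with "intrinsics" (3x3 intrinsics, pixels), "world_from_camera" (4x4, takes a point from camera to world coordinates). Camera axes: x right, y down, z forward; pixel columns grow to the right and rows downward; lengths in m; the calibration is good to about 2 mm. A picture is of the moment at which its call begins. get_calibration takes no time and is no camera call.
A pose or a line that the arm cannot do raises Unreachable and nothing moves.
- job_done(): hands the job in; it is judged then, once.
The state is a dict: "time_s": time; "q": joint angles; "joint_velocities": joint speeds; "joint_torque": joint torques, N m; "eef_pos": TCP position; "tcp_rot": TCP orientation; "ft_force": force on the tool from outside, world axes, zero at the start; "torque": the same for the moment, N m; "opening": finger opening in m; "grasp_force": force on a finger pad.
Only numpy, scipy, OpenCV 4.12 (cv2) and the standard library are available. Lean on these libraries where they do the work, as an engineer would, in place of code of your own. Each camera call takes 0.05 s, during which the arm holds its last target. There are 200 camera calls.

TASK

The wooden tea and spice chest on the worktop has been left open: push its lid down until it is fully shut, and push both of its drawers fully home. Use only the fingertips or the outside of the fingers: push gently without slamming, do not throw the lid right back or draw a drawer out to its end, and leave the mug, the jar and the can where they stand.

Things in the scene. Friction and masses are not known exactly. Their poses are not given: they have to be found in the camera images.
- chest: Beech-wood tea and spice chest, 180 (x, depth) by 300 (y, width) by 85 mm high without its lid, fixed to the worktop. Origin at the centre of its underside; its own -x points out of the front, where the drawers are, roughly towards the robot; +y points to the robot's left. An open compartment with small spice pots lies under the lid; two drawers lie side by side below.
- lid (a joint): Angle of the lid: 0 shut (lying flat on the chest), growing as its front edge rises, at most 1.5; it starts half open (0.5 to 1.05). The hinge has friction of about 0.4 N m, so the lid stays where it is left and a push of a few newtons near its free edge moves it. Half open, its upper face looks up and away from the robot, its free edge towards the robot and up.
- lid_hinge (a point): Middle of the hinge line, fixed on the chest's rear upper edge at height 85 mm (90 mm behind the chest's centre). The hinge line runs along the chest's y axis, at the lid's underside.
- lid_edge (a point): Middle of the lid's free (front) edge, on its upper face; moves with the lid. The lid is a plain beech board without handle, 186 mm from hinge to free edge, 306 mm wide, 8 mm thick; shut, its underside lies at height 85 mm and its upper face at 93 mm.
- drawer_left (a joint): How far the drawer at the chest's +y side is open, in m: 0 fully home (front flush with the chest), at most 0.10; it starts 0.03 to 0.065 open. It slides along the chest's x axis and closes towards the chest's +x with about 1.5 N of friction; it stays where it is left. Front board 135 wide by 36 mm high, from 9 to 45 mm above the worktop.
- drawer_right (a joint): The same for the drawer at the chest's -y side.
- bar_left (a point): Middle of the left drawer's handle: a level round steel bar, 10 mm thick and 80 mm long along the chest's y axis, its axis 28 mm in front of the drawer's front and 29 mm above the worktop, held at both ends. Moves with the drawer. Drawer centre 72.5 mm to the +y side of the chest's centre line.
- bar_right (a point): The same for the right drawer (72.5 mm to the -y side).
- mug: White mug, 82 mm across and 95 mm high, beside the chest, to be left alone; origin at the centre of its underside.
- jar: Glass jar with a steel cap, 60 mm across and 115 mm high, beside the chest, to be left alone; origin at the centre of its underside.
- can: Plain metal can with a white lid, 68 mm across and 100 mm high, beside the chest, to be left alone; origin at the centre of its underside.

How it is judged:
At the end, for the whole second after the job is handed in: The lid is within 0.03 rad of shut (its edge within about 5 mm), both drawers are within 4 mm of fully home, and the mug, jar and can stand upright within 20 mm of where they were (value of joint lid below 0.03 rad and value of joint each of drawer_left, drawer_right below 0.004 m and distance of each of mug, jar, can from where it was at the start of the episode below 0.02 m and angle between each of mug, jar, can's own z axis and vertical below 0.2 rad); the robot touches nothing.
It fails at once if the lid is slammed (faster than 3 rad/s) (velocity of joint lid below -3 rad/s).
It fails at once if a drawer is slammed (faster than 0.6 m/s) (velocity of joint any of drawer_left, drawer_right below -0.6 m/s).
It fails at once if the lid is lifted and thrown back (beyond 1.2 rad) (value of joint lid above 1.2 rad).
It fails at once if a drawer is drawn out towards its end (beyond 80 mm) (value of joint any of drawer_left, drawer_right above 0.08 m).
It fails at once if the mug, jar or can is lifted, knocked over or pushed away (over 20 mm, 0.35 rad) (distance of any of mug, jar, can from where it was at the start of the episode above 0.02 m or angle between any of mug, jar, can's own z axis and vertical above 0.35 rad).
It also fails if it takes over 58 s, if anything falls off the work surface, if the arm or the gripper's body presses on something with over 40 N, if the wrist force passes 120 N, or if a joint passes its speed limit or range.

## Working session

There is one attempt and no reset: what is moved stays moved. The work goes in short steps, each a Python script; the robot and the scene stay as the last script left them, time stands still between calls to the robot, and variables do not carry over. Pictures are saved under pics/ and viewed, at most 10 in all, crops included, and the job is handed in when it is done.

```bash
mkdir -p pics; ls; python3 - <<'E'
from plant import *
import cv2,numpy as np
for n in("scene","top"):
    p,d=get_image(n); cv2.imwrite(f"pics/{n}0.png",p[:,:,::-1]); np.save(f"{n}0.npy",d)
    c=get_calibration(n); print(n,np.round(c["intrinsics"],1).tolist(),np.round(c["world_from_camera"],3).tolist())
print(observe()["time_s"])
E
```

```text
pics
scene [[453.7, 0.0, 314.9], [0.0, 453.7, 246.0], [0.0, 0.0, 1.0]] [[-0.793, 0.479, -0.376, 0.965], [0.609, 0.617, -0.499, 0.474], [-0.007, -0.625, -0.781, 0.795], [0.0, 0.0, 0.0, 1.0]]
top [[565.5, 0.0, 320.1], [0.0, 565.5, 241.9], [0.0, 0.0, 1.0]] [[0.08, -0.974, 0.214, 0.315], [-0.997, -0.077, 0.018, -0.015], [-0.001, -0.215, -0.977, 1.542], [0.0, 0.0, 0.0, 1.0]]
0.1
```

View pics/scene0.png

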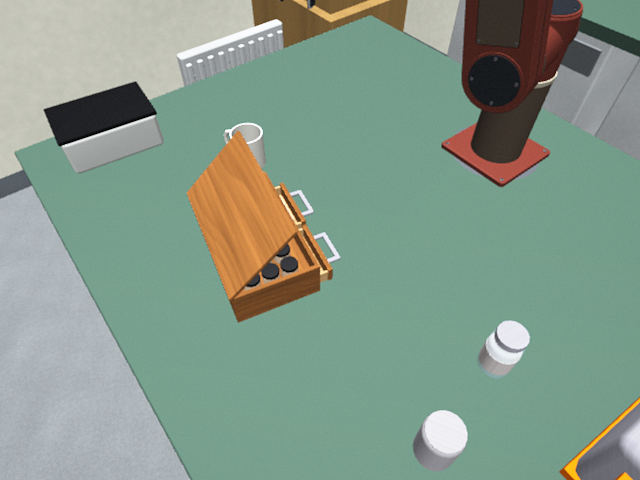

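View pics/top0.png

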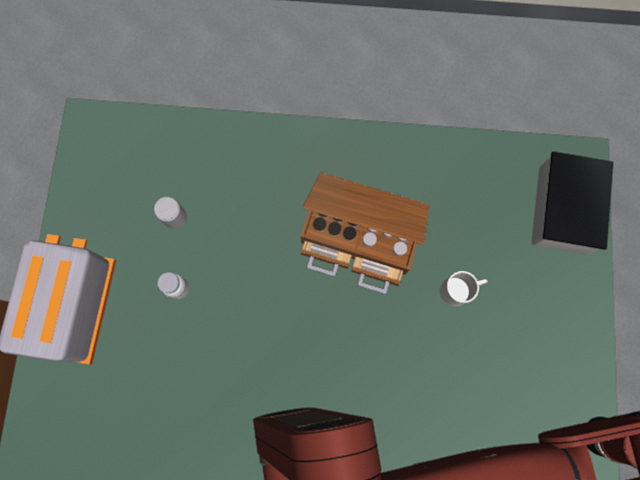

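The scene view shows the chest from behind, with the lid half open, its edge running (238,137)-(298,240), and the bars near (303,203) and (330,246). The top view shows the bars near (323,270) and (374,287), with the mug at (460,289) close by on the right. The jar and can are far off to the left. I'll enlarge both views.

```bash
python3 - <<'E'
import cv2
a=cv2.imread("pics/top0.png")[165:300,295:495];cv2.imwrite("pics/topc.png",cv2.resize(a,None,fx=4,fy=4,interpolation=cv2.INTER_CUBIC))
a=cv2.imread("pics/scene0.png")[120:330,180:350];cv2.imwrite("pics/scenec.png",cv2.resize(a,None,fx=2.8,fy=2.8,interpolation=cv2.INTER_CUBIC))
E
```

```text
(no output)
```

View pics/topc.png

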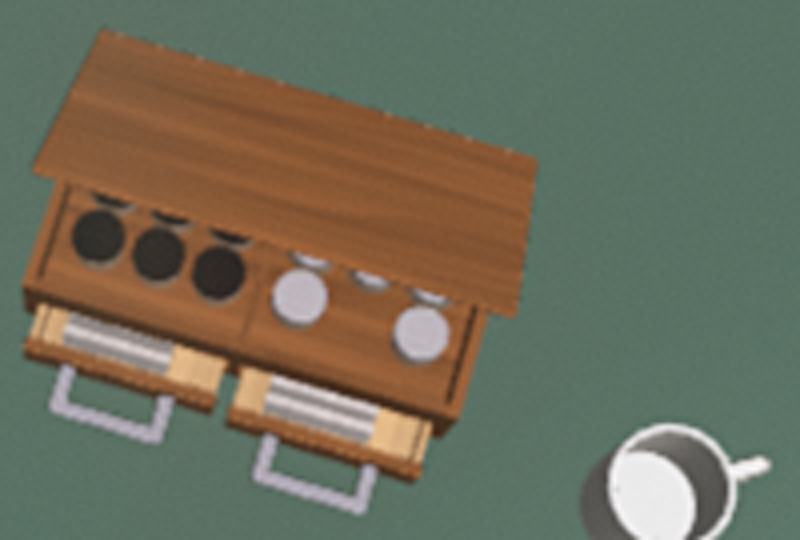

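View pics/scenec.png

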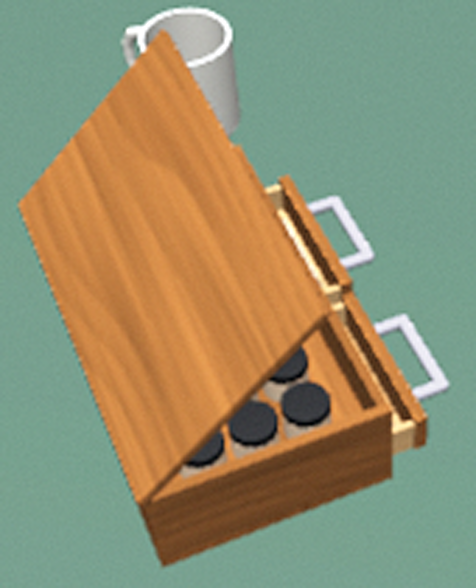

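The crops show these features. Top crop: the lid's free edge runs (33,172)-(517,316), the hinge (103,28)-(538,158), and the bars (57,408)-(158,437) and (260,475)-(362,507). Scene crop: the free edge runs (328,308)-(165,33), the hinge (147,500)-(20,207), and the bars (445,386)-(403,318) and (371,258)-(338,200). I'll triangulate these.

```bash
python3 - <<'E'
from plant import *
import numpy as np,cv2
K={n:get_calibration(n) for n in("top","scene")}
T={n:np.array(K[n]["world_from_camera"]) for n in K}; I={n:np.array(K[n]["intrinsics"]) for n in K}
P={n:I[n]@np.linalg.inv(T[n])[:3] for n in K}
names="edgeL edgeR hingeL hingeR barLl barLr barRl barRr".split()
t=np.array([(33,172),(517,316),(103,28),(538,158),(57,408),(158,437),(260,475),(362,507)])/4+[295,165]
s=np.array([(328,308),(165,33),(147,500),(20,207),(445,386),(403,318),(371,258),(338,200)])/2.8+[180,120]
X=cv2.triangulatePoints(P["top"],P["scene"],t.T,s.T);X=(X[:3]/X[3]).T
for n,x,a in zip(names,X,t):
    r=P["top"]@np.r_[x,1];print(n,x.round(3),"res",(r[:2]/r[2]-a).round(1))
def cloud(n):
    d=np.load(n+"0.npy");v,u=np.mgrid[:480,:640];c=np.linalg.inv(I[n])@np.stack([u.ravel(),v.ravel(),np.ones(u.size)])*d.ravel()
    return ((T[n][:3,:3]@c).T+T[n][:3,3]).reshape(480,640,3)
C=cloud("top")
for q in[(100,60),(500,180),(70,150),(480,280),(300,180)]:
    u,v=np.array(q)/4+[295,165];print("lid",C[int(v),int(u)].round(3))
for nm,(u,v) in dict(mug=(463,275),jar=(171,280),can=(167,205),chestfL=(308,240),chestfR=(404,268)).items():print(nm,C[v,u].round(3))
yaw=np.arctan2(*(X[2]-X[3])[:2][[0,1]]);print("yaw",-np.arctan2((X[2]-X[3])[0],(X[2]-X[3])[1]),-np.arctan2((X[0]-X[1])[0],(X[0]-X[1])[1]))
E
```

```text
edgeL [0.687 0.057 0.214] res [ 0.1 -0.1]
edgeR [ 0.622 -0.241  0.207] res [-0.2  0.2]
hingeL [0.823 0.028 0.093] res [-0.8  0.8]
hingeR [ 0.758 -0.271  0.086] res [-0.3  0.4]
barLl [0.575 0.038 0.025] res [-0.4  0.3]
barLr [ 0.56  -0.032  0.029] res [-0.3  0.2]
barRl [ 0.539 -0.102  0.025] res [-0.5  0.4]
barRr [ 0.522 -0.171  0.028] res [-0.6  0.5]
lid [0.792 0.025 0.124]
lid [ 0.732 -0.241  0.12 ]
lid [0.708 0.038 0.199]
lid [ 0.643 -0.218  0.205]
lid [ 0.708 -0.108  0.168]
mug [ 0.581 -0.373  0.056]
jar [0.498 0.382 0.116]
can [0.698 0.423 0.104]
chestfL [0.644 0.046 0.053]
chestfR [ 0.584 -0.213  0.075]
yaw -0.21321702355705546 -0.21653586899014643
```

```bash
cat > h.py <<'E'
from plant import *
import numpy as np,cv2
yaw=-0.215; ex=np.array([np.cos(yaw),np.sin(yaw),0]); ey=np.array([-np.sin(yaw),np.cos(yaw),0])
c=np.array([0.702,-0.102,0])
W=lambda x,y,z:(c+x*ex+y*ey+[0,0,z]).tolist()   # chest frame -> world
def st(s=""):
    o=observe();e=np.array(o["eef_pos"])-c
    print(s,round(o["time_s"],2),"chest-frame tcp",np.round([e@ex,e@ey,e[2]],3),"F",np.round(o["ft_force"],1))
def snap(n):
    for k in("scene","top"):
        p,_=get_image(k); a=p[120:330,180:350] if k=="scene" else p[165:300,295:495]
        cv2.imwrite(f"pics/{n}_{k}.png",cv2.resize(a[:,:,::-1],None,fx=2.8 if k=="scene" else 4,fy=2.8 if k=="scene" else 4,interpolation=cv2.INTER_CUBIC))
E
python3 - <<'E'
from h import *
print(observe()["tcp_rot"])
O=[np.pi,0,yaw]
print(inverse_kinematics(W(-.05,0,.3),O))
for y in(.0725,-.0725):print(inverse_kinematics(W(-.2,y,.02),[np.pi,-.4,yaw]))
gripper_to(0)
movep(W(-.12,0,.30),O);st("above")
move_l(W(-.035,0,.25),feed=.15);st("over lid")
r=move_l(W(.09-.16,0,.088),feed=.08,max_force=15);st(r)
E
```

```text
[-3.13983482e+00 -2.19349890e-04  3.68808250e-01]
[-2.58397035e-01  2.69518332e-01  1.34069231e+00 -4.44089210e-16
  1.53138201e+00  1.52739929e+00]
[-0.10030006  0.01513541  2.2613763  -0.0986852   0.46940491  1.76458172]
[-0.48354154 -0.03179132  2.30788306  0.22191923  0.48864542  1.12590435]
above 3.1 chest-frame tcp [-0.12  -0.001  0.3  ] F [ 0.1  0.1 -0.3]
over lid 3.91 chest-frame tcp [-0.035 -0.     0.25 ] F [-0.4 -0.2 -0.2]
True 5.76 chest-frame tcp [-0.069 -0.     0.093] F [-1.4  0.2  5.2]
```

```bash
python3 - <<'E'
from h import *
r=move_l(W(-.07,0,.088),feed=.03,max_force=15);st(r);hold(.3)
move_l(W(-.07,0,.18),feed=.15)
for y,x0 in((.0725,-.036),(-.0725,-.043)):
    O=[np.pi,-.4,yaw]
    movep(W(-.23,y,.16),O)
    move_l(W(-.118+x0-.05,y,.02),feed=.12);st("down")
    r=move_l(W(-.110,y,.02),feed=.05,max_force=10);st(r);hold(.2)
    move_l(W(-.23,y,.04),feed=.12)
    move_l(W(-.23,y,.18),feed=.15)
movep(W(-.33,0,.25),[np.pi,0,yaw])
snap("a");st()
E
```

```text
True 5.97 chest-frame tcp [-0.069 -0.     0.093] F [-1.6  1.9  5.3]
down 9.12 chest-frame tcp [-0.203  0.073  0.021] F [-0.1  0.2  0.2]
True 10.45 chest-frame tcp [-0.133  0.072  0.018] F [-0.4 -0.9 -0.1]
down 14.68 chest-frame tcp [-0.21  -0.072  0.021] F [0.3 0.2 0.1]
True 16.1 chest-frame tcp [-0.134 -0.072  0.018] F [-1.1  1.  -0.5]
 19.06 chest-frame tcp [-0.331 -0.     0.248] F [-0.1  1.   0.1]
```

View pics/a_top.png

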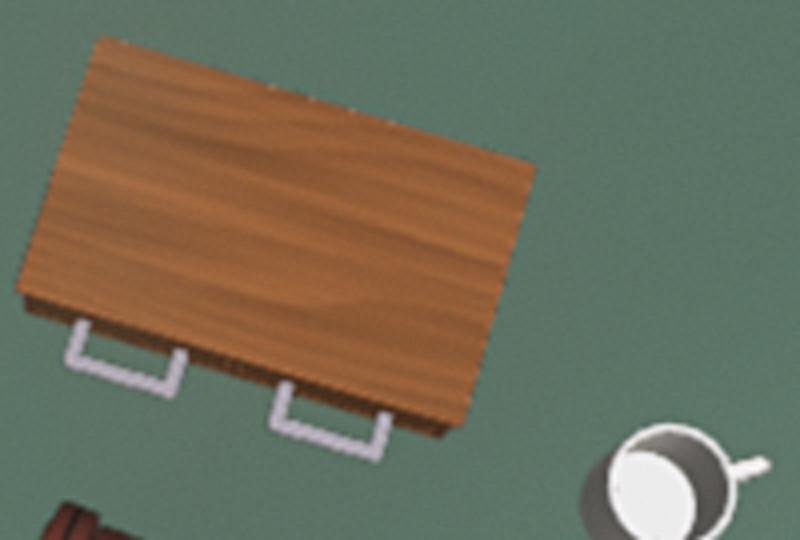

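View pics/a_scene.png

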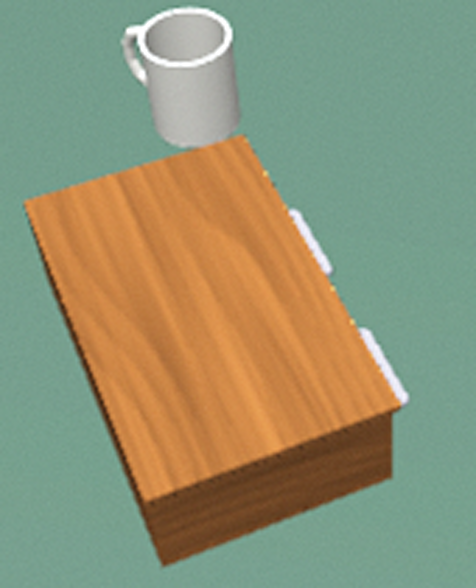

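Both views show the lid flat and both bars close in against the front, with the mug unmoved. There is time for a second, confirming push on each drawer and a depth check of the lid.

```bash
python3 - <<'E'
from h import *
for y in(-.0725,.0725):
    movep(W(-.23,y,.16),[np.pi,-.4,yaw])
    move_l(W(-.165,y,.02),feed=.15)
    r=move_l(W(-.110,y,.02),feed=.04,max_force=15);st(r);hold(.2)
    move_l(W(-.23,y,.04),feed=.12); move_l(W(-.23,y,.18),feed=.2)
movep(W(-.33,0,.25),[np.pi,0,yaw])
for n in("top","scene"):
    k=get_calibration(n);p,d=get_image(n);T=np.array(k["world_from_camera"]);I=np.array(k["intrinsics"])
    v,u=np.mgrid[:480,:640];X=(T[:3,:3]@(np.linalg.inv(I)@np.stack([u.ravel(),v.ravel(),np.ones(u.size)])*d.ravel())).T+T[:3,3]
    q=X-c;a,b=q@ex,q@ey;m=(abs(a)<.08)&(abs(b)<.14)&(X[:,2]>.05)&(X[:,2]<.15)
    g=(a>.15)&(a<.2)&(abs(b)<.14)
    f=np.polyfit(a[m],X[m,2],1);print(n,m.sum(),"lid slope,z",f.round(4),"table z",np.median(X[g,2]).round(4))
    if n=="top":
        for nm,(uu,vv) in dict(mug=(463,275),jar=(171,280),can=(167,205)).items():print(nm,X.reshape(480,640,3)[vv,uu].round(3))
st()
E
```

```text
True 21.74 chest-frame tcp [-0.134 -0.072  0.018] F [0.4 0.1 0.4]
True 26.45 chest-frame tcp [-0.133  0.072  0.018] F [ 0.  -0.6  0.8]
top 6171 lid slope,z [0.0013 0.0926] table z -0.0003
mug [ 0.582 -0.374  0.053]
jar [0.499 0.384 0.11 ]
can [0.7   0.425 0.096]
scene 8016 lid slope,z [-0.0003  0.0923] table z -0.0006
 29.19 chest-frame tcp [-0.331  0.001  0.248] F [-0.4  0.4 -1.2]
```

The second pushes stopped at the same places, the lid is level, and the mug, jar and can haven't moved. I'm handing in.

```bash
python3 -c "
from plant import *
print(job_done())"
```

```text
the job is handed in; nothing more can be done
None
```

The lid is shut and both drawers are fully home; the mug, jar and can stand where they were, and the job was handed in at about 29 s on the robot's clock (no verdict was returned).

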